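# Lock the roller with the spring ring, using the spreading pliers

## Robot

A 7-joint arm with a two-finger parallel gripper is mounted at the origin on the work surface; the furniture and walls round the work are solid. World frame = base frame: x ahead of the robot, y to its left, z up, the work surface at z = 0. Lengths are in m, angles in rad, forces in N, time in s.
With the tool pointing down it reaches from about 0.425 to 0.875 m from the base axis. Payload 9.9 kg.
Tool frame: the origin (TCP) lies midway between the tips of the shut fingers; the grasp point (between the pads) lies 19 mm behind it; z points along the fingers, y is the line along which they close (so a half turn about z gives the same grasp; the last joint's range is limited). The gripper opens to 85 mm and grips with 20 to 120 N. Pads are 22 mm wide; open, the fingers measure 114 mm over their backs; the gripper's body (76 mm by 85 mm) begins 54 mm behind the grasp point. The pads swing forward as they close: fully open they stand 13 mm farther back than shut.
Start: joints at [-0.084, 0.576, 0.025, 1.437, -0.015, 1.129, -0.057], TCP at [0.675, 0, 0.231] pointing down, gripper open.
Joint ranges: [-2.76, 2.76], [-0.34, 2.15], [-1.52, 1.57], [0.19, 2.46], [-1.09, 4.23], [0.17, 1.99], [-2.82, 2.82]. Speed limits (rad/s): [2.22, 2.22, 3.01, 3.01, 3.14, 3.14, 3.14].

## Interface

Orientations are given as a 3x3 rotation matrix whose columns are the frame's x, y, z axes.
In Python, from rig import robot gives the robot as it stands.
- The arm moves only by the tool drive_tool, never from a script. Its argument "deltas" is a list of rows, each a list of 4 numbers: the shift along the tool's x, y, z in mm, then the turn about the tool's z in degrees. In form: [[dx, dy, dz, turn], ...]. A call has 1 to 20 rows; each row shifts and turns the commanded pose from where the row before left it, along the tool's axes as they then stand; what a row does not reach is not made up. A row lasts 1/12 s, in which the tool goes at most 41.7 mm and 7.16 degrees, less where a joint would pass 70% of its speed; a pose out of reach is approached as far as the arm can. A call with a gripper value outside its range is refused whole. "jaw" is the closure, from -1 (fully open) to 1 (shut), set as the call begins (left out, the last holds). The fingers move at their own pace and stop on an object; "force" is the grip in N (left out, the last holds). Time passes only in rows, so rows that do not move let the fingers close. It gives the time, the measured TCP pose, the force, the opening and the grip force at its end, in the units of the state.
- robot.observe(): the state, without advancing time (a new reading comes with each control period).
- robot.snapshot(name): name is "scene" or "side" or "wrist"; returns a dict with "img" (400x640x3 uint8, red, green, blue), "intrinsics" (3x3 intrinsics, pixels), "pose" (4x4, takes a point from camera to world coordinates); the wrist camera has in their place "T_tool_cam" (4x4, takes a point from camera to tool coordinates, whose origin is the TCP and whose axes are the flange's). Camera axes: x right, y up, looking along -z (the intrinsics and any distortion apply to the point x, -y, -z); pixel columns grow to the right and rows downward; lengths in m; the calibration is good to about 2 mm. A picture is of the moment at which its call begins: read the wrist's pose just before it. There is no depth.
- robot.hand_in(): hands the job in; it is judged then, once.
The state is a dict: "clock": time; "joint_pos": joint angles; "qvel": joint speeds; "joint_efforts": joint torques, N m; "ee_pos": TCP position; "tcp_rot": TCP orientation; "contact_force": force on the tool from outside, world axes, zero at the start; "wrist_torque": the same for the moment, N m; "grip_width": opening from 0.0 (shut) to 1.0 (fully open); "grip_force": force on a finger pad.
Only numpy, scipy, OpenCV 4.12 (cv2) and the standard library are available. Lean on these libraries where they do the work, as an engineer would, in place of code of your own. Each camera call takes 0.05 s, during which the arm holds its last target. There are 200 camera calls.

## Task

The roller on the leaning spindle has to be locked. Take the spreading pliers from their rest, put their tips between the two lugs of the spring ring parked in the spindle's outer groove, spread the ring by squeezing the handles, slide it down to the inner groove next to the roller and let it close there. Then set the pliers back upright in their rest; do not touch the ring with the gripper, and leave the other loose things where they are.

Things in the scene. Friction and masses are not known exactly. Their poses are not given: they have to be found in the camera images.
- stand: grey steel roller stand, fixed, base plate 150 x 110 x 10 mm; origin: centre of its underside. A spindle leans 28 deg from vertical towards the stand's -x side, rising from (30, 0, 60) mm in the stand's frame. On it, from below: black roller 56 mm in diameter, aluminium collar 40 mm, inner groove, 22 mm of full shaft 28 mm in diameter, outer groove, end cap 34 mm
- outer_groove (a point): centre of the outer groove on the spindle axis, 100 mm up the spindle, 14 mm below its end. z axis: outward along the spindle (away from the roller); x axis: towards the side of the ring's lugs; y across. Grooves are 22 mm in diameter, 10 mm wide
- inner_groove (a point): centre of the inner groove on the spindle axis, 32 mm from the outer groove towards the roller; same axes
- lock_ring: dark steel spring ring round the spindle, 44 mm across; origin: on the spindle axis at mid thickness; axes as the grooves. It only slides along the spindle (1.2 N friction, stop 1.5 mm past the inner groove) and cannot turn. Two jaws hinge at its back (x = -22 mm), sprung shut, 1.5 to 4.5 N at each lug. Their 6 mm thick teeth lie in the groove and must be spread to leave it
- ring_seat (a point): midway between the ring's two lugs, level with their tops, where the plier tips enter along -z (x = 31 mm, z = 5 mm in the ring's frame; same axes). Lugs are 10 mm thick; inner faces at y = +-10 mm when shut, with small lips at both ends that leave 24 mm free along x
- ring_jaw_a (a joint): opening of each ring jaw (rad, both open alike): 0 shut, above 0.12 the teeth clear the full shaft, 0.32 the limit
- pliers: spreading pliers, 144 mm long, 0.06 kg, grey metal jaws, black rubber handles; origin: on the pivot; balance point about 25 mm above it. z: to the handle ends (up in the rest); y: the way handles and tips move; x: along the pivot bar (36 mm long, 16 x 8 mm section), which rests on the two cheeks of the rest
- plier_grip (a point): where to grip: on the pliers' middle line between the handles, 60 mm above the pivot. Handles are 22 mm wide (x), from 28 to 82 mm above the pivot; here they measure about 60 mm over both when free and 31 mm fully squeezed; nearly parallel when free, closer at the upper ends when squeezed. Sprung open: 10 to 13 N each free, 17 to 24 N squeezed with the ring
- plier_tips (a point): on the pliers' middle line at the ends of the tips, 62 mm below the pivot. Tips are 7 mm wide (x), 12 mm long, 11 mm over both free and 38 mm fully squeezed. Above them, 50 mm below the pivot, shoulders (28 mm over both, free) rest on the tops of the lugs and push the ring
- lever_a (a joint): squeeze of the pliers (rad, both levers alike): 0 free, 0.24 fully squeezed; each tip moves out about 57 mm x this. Below about 0.06 the tips still pass between the shut lugs and the pliers are already held; the ring clears the shaft at about 0.19. The pliers may shift up to 10 mm tipwards in the fingers while squeezed
- rest: wooden rest, fixed, base 90 x 90 mm, 90 mm high; origin: centre of its underside. Two cheeks 18 mm apart (along x), each with a flat notch with sloping sides on top; the pliers stand with the ends of their pivot bar in the notches and their jaws down between the cheeks, free to spread along y
- rest_notch (a point): where the middle of the pivot bar lies in the rest, 78 mm above the rest's underside; axes as the rest
- carton: loose white carton of staples, 62 x 110 x 55 mm, to be left alone
- block: loose sanding block, 62 x 118 x 34 mm, to be left alone
- marker: loose black and white marker pen lying on the table, 122 mm, to be left alone
Mind the look-alikes: they are no part of the job. Leave any purple look-alike of the rest alone.

How it is judged:
On the way, in this order (a step that is already met when the one before it is completed fails the run):
1. the pliers' tips, between the lugs, spread the ring out of the outer groove (value of joint each of ring_jaw_a, lever_a above 0.12 rad and distance between plier_tips and ring_seat below 0.025 m and z of lock_ring in the frame of outer_groove above -0.02 m), for 0.05 s.
2. the ring has closed in the inner groove (value of joint ring_jaw_a below 0.05 rad and z of lock_ring in the frame of inner_groove between -0.003 and 0.003 m), for 0.2 s.
At the end, for the whole second after the job is handed in: The ring is shut (jaw below 0.05 rad) within 3 mm of the inner groove's centre; the pliers stand still in their rest, pivot within 12 mm of the notch, handles up within 0.25 rad (all of step 2 and distance between pliers and rest_notch below 0.012 m and angle between pliers's own z axis and vertical below 0.25 rad and linear speed of pliers below 0.05 m/s); the robot touches nothing.
It fails at once if the gripper touches the ring (contact force between the fingers and lock_ring above 1 N).
It fails at once if the carton is moved more than 30 mm (distance of carton from where it was at the start of the episode above 0.03 m).
It fails at once if the sanding block is moved more than 30 mm (distance of block from where it was at the start of the episode above 0.03 m).
It fails at once if the marker is moved more than 30 mm (distance of marker from where it was at the start of the episode above 0.03 m).
It also fails if it takes over 66 s, if anything falls off the work surface, if the arm or the gripper's body presses on something with over 40 N, if the wrist force passes 120 N, or if a joint passes its speed limit or range.

## Working session

There is one attempt and no reset: what is moved stays moved. The work goes in short steps, Python scripts to look and compute and a tool call to move; the robot and the scene stay as the last step left them, time stands still between calls to the robot, and variables do not carry over. Pictures are saved under pics/ and viewed, at most 10 in all, crops included, and the job is handed in when it is done.

Besides the shell and the picture viewer there is one more tool, called after "Call:" in YAML: its name, and indented under it one key for each argument. drive_tool: Moves the arm, as the interface text tells. Its arguments: {"type":"object","properties":{"deltas":{"type":"array"},"jaw":{"type":"number"},"force":{"type":"number"}},"required":["deltas"]}

```bash
ls; mkdir -p pics
python3 - <<'E'
from rig import robot
import cv2,numpy as np
s=robot.observe();print(s['clock'],s['ee_pos'],np.round(s['tcp_rot'],3).tolist(),s['grip_width'])
for n in['scene','side','wrist']:
    c=robot.snapshot(n);cv2.imwrite(f'pics/{n}0.png',c['img'][:,:,::-1])
    print(n,np.round(c['intrinsics'],1).tolist(),{k:np.round(v,4).tolist() for k,v in c.items() if k not in('img','intrinsics')})
    np.savez(f'{n}0.npz',**c)
E
```

```text
pics
0.0 [ 6.74562052e-01 -4.33978993e-05  2.30467597e-01] [[0.0, 1.0, -0.002], [1.0, -0.0, -0.0], [-0.0, -0.002, -1.0]] 0.9996517363199415
scene [[450.1, 0.0, 317.6], [0.0, 450.1, 197.0], [0.0, 0.0, 1.0]] {'pose': [[0.8696, 0.3328, -0.3648, 0.1398], [-0.4937, 0.6002, -0.6293, -0.9366], [0.0096, 0.7273, 0.6863, 1.0374], [0.0, 0.0, 0.0, 1.0]]}
side [[474.0, 0.0, 323.6], [0.0, 474.0, 199.0], [0.0, 0.0, 1.0]] {'pose': [[0.5599, 0.6461, -0.5187, -0.3367], [-0.8285, 0.4449, -0.3401, -0.7307], [0.011, 0.6202, 0.7844, 1.5258], [0.0, 0.0, 0.0, 1.0]]}
wrist [[291.4, 0.0, 319.2], [0.0, 291.4, 203.3], [0.0, 0.0, 1.0]] {'T_tool_cam': [[0.0003, 0.9585, 0.2852, 0.0731], [1.0, -0.0, -0.0009, -0.0002], [-0.0009, 0.2852, -0.9585, -0.1429], [0.0, 0.0, 0.0, 1.0]]}
```

View pics/scene0.png

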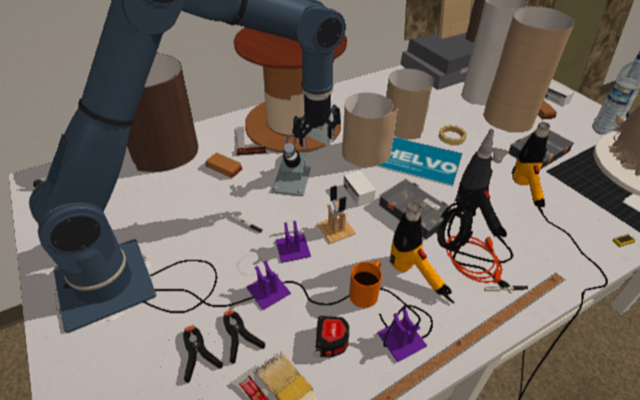

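View pics/side0.png

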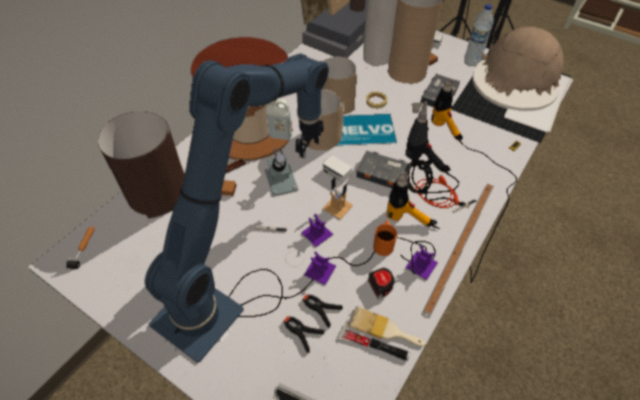

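View pics/wrist0.png

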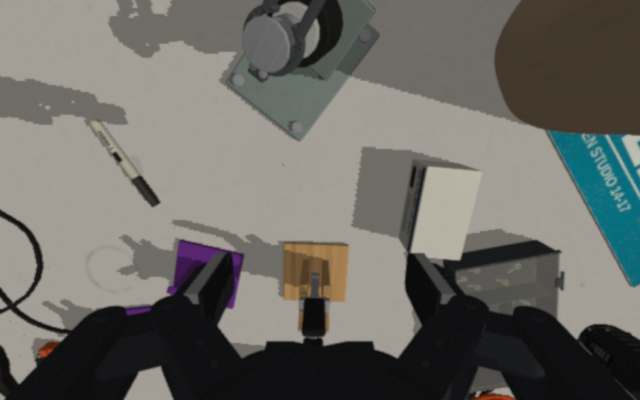

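The scene view shows the wooden rest with black-handled pliers at about (336,225), with a carton at (358,190). The purple look-alikes are at (292,243), (267,285) and (402,335), the stand is at (291,178), and clamps that could pass for pliers are at (198,350) and (240,330). In the wrist view the wooden rest is at (315,270) and the stand at (300,70). I choose the wooden rest and check it close up.

```bash
cat > h.py <<'E'
import cv2,numpy as np
from rig import robot
def shot(n,save=None):
    s=robot.observe();c=robot.snapshot(n)
    if n=='wrist':
        T=np.eye(4);T[:3,:3]=s['tcp_rot'];T[:3,3]=s['ee_pos'];P=T@c['T_tool_cam']
    else:P=c['pose']
    if save:cv2.imwrite('pics/'+save,c['img'][:,:,::-1]);np.savez('pics/'+save[:-4]+'.npz',img=c['img'],K=c['intrinsics'],P=P)
    return c['img'],c['intrinsics'],P
def load(n):
    d=np.load('pics/'+n+'.npz');return d['img'],d['K'],d['P']
def ray(K,P,uv):
    d=np.array([(uv[0]-K[0,2])/K[0,0],-(uv[1]-K[1,2])/K[1,1],-1.]);d=P[:3,:3]@d
    return P[:3,3],d/np.linalg.norm(d)
def onz(K,P,uv,z):
    o,d=ray(K,P,uv);return o+d*(z-o[2])/d[2]
def proj(K,P,X):
    p=P[:3,:3].T@(np.asarray(X)-P[:3,3]);return K[0,2]-K[0,0]*p[0]/p[2],K[1,2]+K[1,1]*p[1]/p[2]
def tri(rs):
    A=np.zeros((3,3));b=np.zeros(3)
    for o,d in rs:
        M=np.eye(3)-np.outer(d,d);A+=M;b+=M@o
    X=np.linalg.solve(A,b)
    return X,[np.linalg.norm((np.eye(3)-np.outer(d,d))@(X-o)) for o,d in rs]
E
python3 - <<'E'
from h import *
I={}
for n in['scene','side','wrist']:I[n]=shot(n,n+'1.png')
f=lambda n,x,y,w,h,W,H:cv2.resize(I[n][0][y:y+h,x:x+w],(W,H),interpolation=cv2.INTER_CUBIC)
top=np.hstack([f('scene',260,130,100,75,400,300),f('side',250,135,100,75,400,300)])
bot=np.hstack([f('scene',300,170,100,75,400,300),f('wrist',215,0,200,150,400,300)])
cv2.imwrite('pics/m1.png',np.vstack([top,bot])[:,:,::-1])
# wrist wood mask
im,K,P=I['wrist'];hsv=cv2.cvtColor(im,cv2.COLOR_RGB2HSV)
for nm in I:
    im,K,P=I[nm];hsv=cv2.cvtColor(im,cv2.COLOR_RGB2HSV)
    m=cv2.inRange(hsv,(8,80,90),(25,220,255));cn,_=cv2.findContours(m,0,2)
    for c in cn:
        if cv2.contourArea(c)>60:
            r=cv2.minAreaRect(c);print(nm,[round(float(v)) for v in (*r[0],*r[1],r[2])],np.round(onz(K,P,r[0],0.0),3))
E
```

```text
scene [284, 380, 50, 35, 51] [ 0.313 -0.492  0.   ]
scene [500, 376, 41, 50, 5] [ 0.764 -0.732  0.   ]
scene [536, 351, 18, 74, 33] [ 0.889 -0.731  0.   ]
scene [15, 361, 76, 30, 90] [-0.23  -0.132  0.   ]
scene [582, 340, 114, 118, 0] [ 1.016 -0.768  0.   ]
scene [469, 340, 11, 224, 55] [ 0.765 -0.627  0.   ]
scene [365, 283, 32, 49, 6] [ 0.635 -0.355  0.   ]
scene [623, 240, 10, 21, 73] [ 1.419 -0.609  0.   ]
scene [334, 223, 37, 31, 65] [ 0.677 -0.113  0.   ]
scene [224, 163, 34, 14, 25] [0.483 0.339 0.   ]
scene [623, 157, 32, 16, 25] [ 1.8   -0.349  0.   ]
scene [310, 142, 15, 29, 90] [0.815 0.296 0.   ]
scene [452, 135, 26, 19, 9] [1.334 0.068 0.   ]
scene [636, 103, 7, 23, 29] [ 2.206 -0.139  0.   ]
scene [388, 123, 63, 109, 64] [1.159 0.255 0.   ]
scene [279, 108, 47, 89, 32] [0.82  0.569 0.   ]
scene [535, 76, 62, 120, 17] [2.004 0.243 0.   ]
scene [417, 31, 11, 26, 35] [1.837 0.914 0.   ]
scene [456, 19, 31, 40, 4] [2.143 0.939 0.   ]
side [120, 368, 62, 137, 90] [-0.264  0.08   0.   ]
side [369, 322, 36, 22, 22] [ 0.317 -0.497 -0.   ]
side [86, 238, 7, 27, 27] [-0.001  0.574  0.   ]
side [482, 248, 5, 52, 23] [ 0.816 -0.698  0.   ]
side [385, 238, 22, 36, 11] [ 0.648 -0.37   0.   ]
side [338, 204, 24, 24, 31] [ 0.684 -0.133  0.   ]
side [459, 249, 7, 142, 27] [ 0.764 -0.626  0.   ]
side [228, 188, 13, 15, 8] [0.497 0.292 0.   ]
side [253, 139, 46, 57, 57] [0.776 0.391 0.   ]
side [376, 100, 15, 19, 90] [1.338 0.067 0.   ]
side [335, 111, 33, 81, 15] [1.15  0.186 0.   ]
side [627, 31, 27, 6, 19] [ 2.691 -0.818  0.   ]
side [518, 199, 242, 399, 0] [ 1.125 -0.731  0.   ]
side [482, 14, 27, 33, 9] [ 2.376 -0.059  0.   ]
side [423, 39, 56, 90, 11] [1.939 0.112 0.   ]
side [338, 7, 14, 21, 90] [1.948 0.685 0.   ]
wrist [315, 271, 65, 57, 1] [ 0.669 -0.14   0.   ]
```

View pics/m1.png

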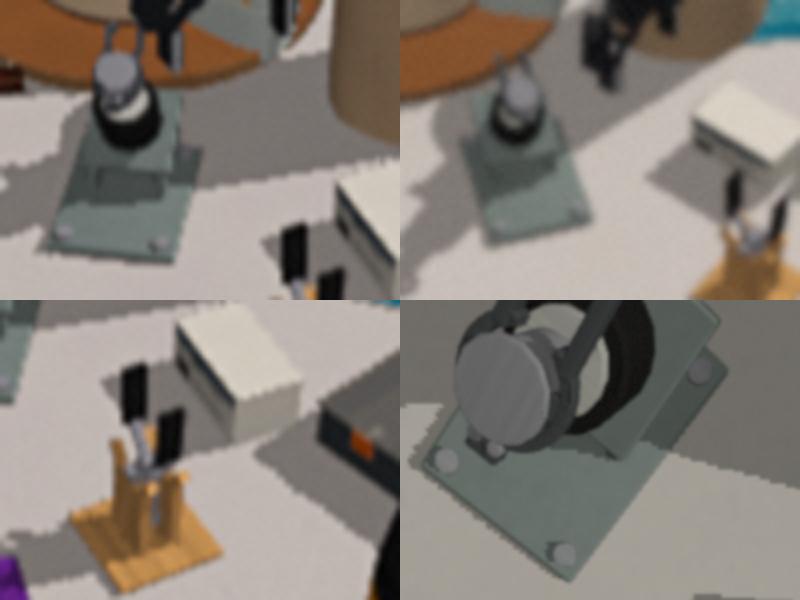

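The close crop confirms the wooden rest with the pliers, handles at scene (333,193) and (342,204). The ring's lug bars point away from the lean, towards the stand's +x side, which is up-right in the wrist view.

Run:
```python
from h import *
W=load('wrist1');S=load('scene1');D=load('side1')
def blobs(I,box,z=70):
    x,y,w,h=box;g=I[0][y:y+h,x:x+w].max(2);m=(g<z).astype(np.uint8)
    n,l,st,c=cv2.connectedComponentsWithStats(m)
    return [(c[i]+[x,y],st[i]) for i in range(1,n) if st[i][4]>12]
for nm,I,b in(('scene',S,(322,180,36,40)),('side',D,(325,172,30,30))):
    for c,st in blobs(I,b):print(nm,np.round(c,1),st)
for uv in((300,140),(227,82),(379,35)):print(uv,onz(*W[1:],uv,.010))
a=onz(*W[1:],(227,82),.01);b=onz(*W[1:],(300,140),.01);c=onz(*W[1:],(379,35),.01)
print(np.linalg.norm(b-a),np.linalg.norm(c-b),np.degrees(np.arctan2(*(c-b)[1::-1])),'ctr',(a+c)/2)
# wood base corners in wrist
im=W[0];m=cv2.inRange(cv2.cvtColor(im,cv2.COLOR_RGB2HSV),(8,80,90),(25,220,255))
ys,xs=np.nonzero(m[230:320,260:370]);print(xs.min()+260,xs.max()+260,ys.min()+230,ys.max()+230)
for uv in((283,243),(347,243),(347,300),(284,300)):print(onz(*W[1:],uv,.01))
```

```text
scene [351.1 187.3] [23  0 13 16 36]
scene [333.2 193. ] [ 8  6  7 15 88]
scene [342. 204.] [16 17  8 15 87]
side [333.1 182.7] [ 7  6  4 11 29]
side [343.9 190.2] [17 14  4  9 18]
(300, 140) [0.65125594 0.04573846 0.01      ]
(227, 82) [0.5678735  0.11157912 0.01      ]
(379, 35) [0.74117831 0.16013709 0.01      ]
0.10624322682252162 0.14550972720390273 51.831089454220205 ctr [0.65452591 0.1358581  0.01      ]
283 348 242 319
[ 0.62564582 -0.09129119  0.01      ]
[ 0.71252846 -0.0912658   0.01      ]
[ 0.71499381 -0.18084165  0.01      ]
[ 0.62394507 -0.18086552  0.01      ]
```

Call:
drive_tool:
  deltas:
    - [30,-5,-10,0]
    - [30,-5,-10,0]
    - [30,-5,-10,0]
    - [20,0,0,0]
    - [0,0,0,0]
    - [0,0,0,0]
    - [0,0,0,0]

```text
clock: 0.88
ee_pos: [0.66, 0.1091, 0.261]
tcp_rot: [[0.001, 1.0, -0.0], [1.0, -0.001, -0.001], [-0.001, -0.0, -1.0]]
contact_force: [0.2, -0.6, 0.6]
grip_width: 1.002
grip_force: 0.0
```

Run:
```python
from h import *
S=load('scene1');D=load('side1')
for a,b in(((333.2,193),(333.1,182.7)),((342,204),(343.9,190.2))):print(tri([ray(*S[1:],a),ray(*D[1:],b)]))
im,K,P=shot('wrist','w2.png')
cv2.imwrite('pics/w2c.png',cv2.resize(im[60:360,150:550],(800,600),interpolation=cv2.INTER_CUBIC)[:,:,::-1])
o=np.array([.6545,.1358,0]);c,s=np.cos(np.radians(51.8)),np.sin(np.radians(51.8))
R=np.array([[c,-s,0],[s,c,0],[0,0,1]])
for p in((8,0,167),(-17,0,148),(-23.6,0,160.4),(-75,-55,10),(-75,55,10)):print(p,np.round(proj(K,P,o+R@(np.array(p)/1000)),1))
print(robot.observe()['ee_pos'])
```

```text
(array([ 0.67237354, -0.11094933,  0.12988567]), [np.float64(0.0010513995054900064), np.float64(0.0010513995054900322)])
(array([ 0.66918983, -0.16325378,  0.12742029]), [np.float64(0.001429679006358251), np.float64(0.0014296790063578549)])
(8, 0, 167) [318.5 167.7]
(-17, 0, 148) [301.4 185.8]
(-23.6, 0, 160.4) [296.  194.9]
(-75, -55, 10) [313.1 218. ]
(-75, 55, 10) [249.5 171. ]
[0.66008002 0.10843659 0.26103509]
```

View pics/w2c.png

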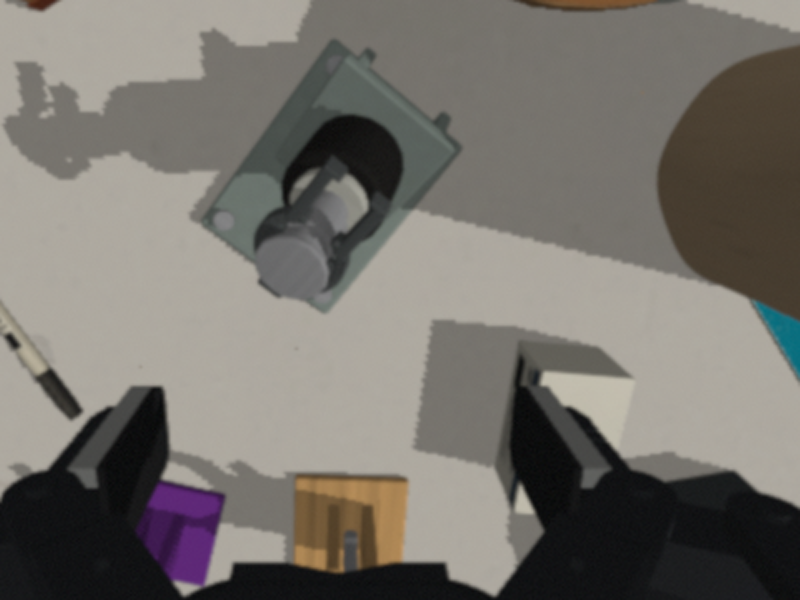

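In the crop the end cap is at (293,265), the lug far ends are at (335,165) and (380,200), and the rest is at the bottom at (350,525). The projected model lands within about 2 mm, so I go to the pliers.

Call:
drive_tool:
  deltas:
    - [-35,2,0,0]
    - [-35,2,0,0]
    - [-35,2,0,0]
    - [-35,2,0,0]
    - [-35,2,0,0]
    - [-35,0,0,0]
    - [-35,0,0,0]
    - [0,0,0,7]
    - [0,0,0,7]
    - [0,0,0,7]
    - [0,0,0,7]
    - [0,0,0,7]
    - [0,0,0,7]
    - [0,0,0,7]
    - [0,0,0,7]
    - [0,0,0,7]
    - [0,0,0,7]
    - [0,0,0,7]
    - [0,0,0,7]
    - [0,0,0,6]

```text
clock: 2.6
ee_pos: [0.6695, -0.1367, 0.2612]
tcp_rot: [[1.0, -0.009, -0.0], [-0.009, -1.0, -0.001], [-0.0, 0.001, -1.0]]
contact_force: [0.1, 0.1, -0.2]
grip_width: 1.001
grip_force: 0.0
```

Call:
drive_tool:
  deltas:
    - [0,0,0,0]
    - [0,0,0,0]
    - [0,0,0,0]

```text
clock: 2.85
ee_pos: [0.6698, -0.1358, 0.2612]
tcp_rot: [[1.0, 0.003, -0.0], [0.003, -1.0, -0.0], [-0.0, 0.0, -1.0]]
contact_force: [-0.1, 0.1, -0.2]
grip_width: 1.002
grip_force: 0.0
```

Run:
```python
from h import *
im,K,P=shot('wrist','w3.png');s=robot.observe();print(s['ee_pos'],np.round(s['joint_pos'],2))
for p in((.669,-.136,.078),(.670,-.111,.16),(.670,-.163,.16),(.670,-.137,.138)):print(np.round(proj(K,P,p)))
cv2.imwrite('pics/w3c.png',im[:,:,::-1])
```

```text
[ 0.66982465 -0.13561974  0.26125811] [-0.11  0.61  0.45  1.38 -0.27  1.22 -1.21]
[320. 184.]
[291. 203.]
[351. 203.]
[321. 196.]
```

View pics/w3c.png

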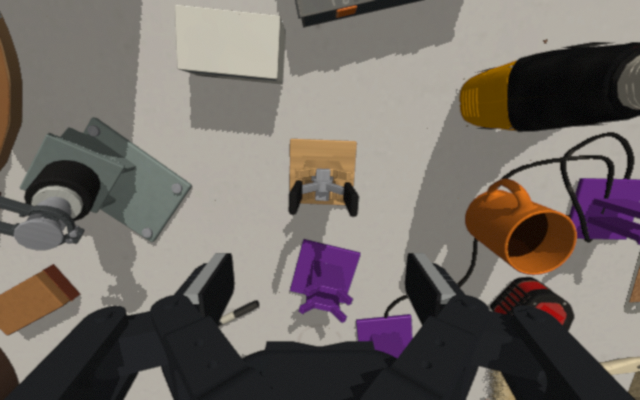

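The wrist view shows the pliers at about (323,190), with black handles at (296,198) and (351,197), inside the opened fingers. I refine their centre with blobs.

Run:
```python
from h import *
im,K,P=load('w3')
m=(im[160:230,280:370].max(2)<60).astype(np.uint8);n,l,st,c=cv2.connectedComponentsWithStats(m)
for i in range(1,n):
    if st[i][4]>30:
        uv=c[i]+[280,160];print(uv,st[i]+[280,160,0,0,0],onz(K,P,uv,.140))
m=cv2.inRange(cv2.cvtColor(im,cv2.COLOR_RGB2HSV),(8,80,90),(25,220,255));m[:120]=0;m[230:]=0;m[:,:280]=0;m[:,370:]=0
r=cv2.minAreaRect(cv2.findNonZero(m));print(r)
for uv in((291,139),(356,139)):print(onz(K,P,uv,.01))
# bar: grey
g=im[165:200,300:350].astype(int);mm=((g.max(2)-g.min(2))<25)&(g.max(2)>90);ys,xs=np.nonzero(mm);print(xs.mean()+300,ys.mean()+165)
```

```text
[295.25       197.03289474] [289 181  13  33 304] [ 0.66993415 -0.11271779  0.14      ]
[350.28242075 198.80691643] [343 183  15  33 347] [ 0.66834799 -0.16446098  0.14      ]
((321.9253234863281, 171.51576232910156), (66.13983917236328, 64.32626342773438), 2.12109637260437)
[ 0.71397222 -0.09777679  0.01      ]
[ 0.71421671 -0.18382878  0.01      ]
321.85298398835516 184.89374090247452
```

Call:
drive_tool:
  deltas:
    - [-1,3,24,2]
    - [0,0,30,0]
    - [0,0,30,0]
    - [0,0,25,0]
    - [0,0,20,0]
    - [0,0,15,0]
    - [0,0,0,0]
    - [0,0,0,0]
    - [0,0,0,0]

```text
clock: 3.65
ee_pos: [0.6696, -0.1385, 0.1185]
tcp_rot: [[0.999, -0.034, 0.001], [-0.034, -0.999, -0.0], [0.002, 0.0, -1.0]]
contact_force: [0.9, -0.7, 1.2]
grip_width: 1.001
grip_force: 0.0
```

Call:
drive_tool:
  deltas:
    - [0,0,0,0]
    - [0,0,0,0]
    - [0,0,0,0]
    - [0,0,0,0]
    - [0,0,0,0]
    - [0,0,0,0]
  jaw: -0.3
  force: 50

```text
clock: 4.15
ee_pos: [0.67, -0.1389, 0.1195]
tcp_rot: [[0.999, -0.035, 0.003], [-0.035, -0.999, -0.001], [0.003, 0.001, -1.0]]
contact_force: [-1.8, 0.0, 8.7]
grip_width: 0.656
grip_force: 12.0
```

Call:
drive_tool:
  deltas:
    - [0,0,-5,0]
    - [0,0,-10,0]
    - [0,0,-15,0]
    - [0,0,-20,0]
    - [0,0,-25,0]
    - [0,0,-25,0]
    - [0,0,-25,0]
    - [0,0,-25,0]
    - [0,0,-25,0]
    - [0,0,-25,0]
    - [0,0,0,0]
    - [0,0,0,0]
    - [0,0,0,0]

```text
clock: 5.23
ee_pos: [0.6687, -0.1378, 0.3173]
tcp_rot: [[0.999, -0.035, -0.0], [-0.035, -0.999, 0.0], [-0.0, -0.0, -1.0]]
contact_force: [0.3, -0.9, -0.6]
grip_width: 0.653
grip_force: 10.2
```

Run:
```python
from h import *
im,K,P=shot('wrist','w4.png');s=robot.observe();print(s['ee_pos'],s['grip_width'],s['grip_force'])
cv2.imwrite('pics/w4c.png',cv2.resize(im[100:400,120:520],(800,600),interpolation=cv2.INTER_CUBIC)[:,:,::-1])
T=np.eye(4);T[:3,:3]=s['tcp_rot'];T[:3,3]=s['ee_pos']
for d in(.0,.03,.0415,.1035):print(d,np.round(proj(K,P,(T@[0,0,d,1])[:3])))
```

```text
[ 0.66850031 -0.13762032  0.31657802] 0.65323166905811 10.157095044851303
0.0 [320. 256.]
0.03 [320. 235.]
0.0415 [320. 228.]
0.1035 [320. 203.]
```

View pics/w4c.png

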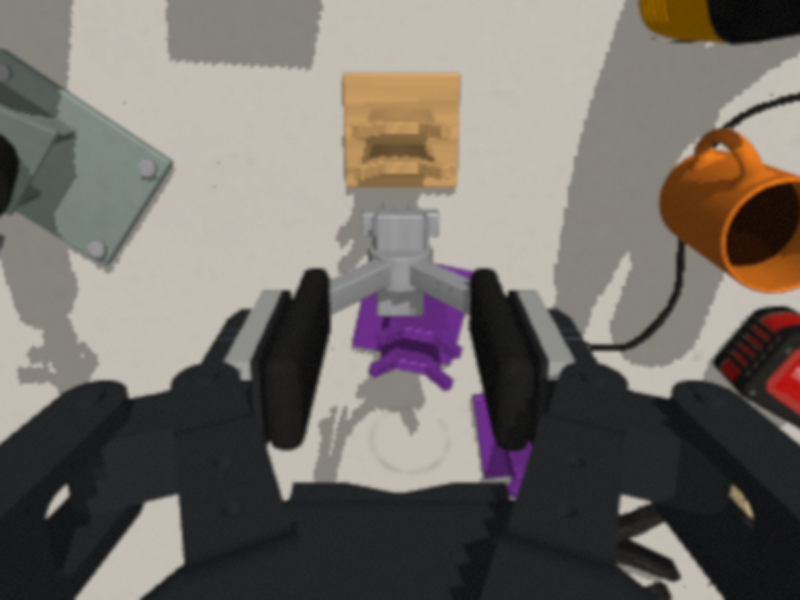

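The pliers are held upright and centred, pivot at crop (400,280), with two stand base corners visible at (170,163) and (107,265). I combine the views for the stand's pose.

Run:
```python
from h import *
obs={'wrist1':((300,140),(227,82)),'w2':((312.5,215),(251.5,170)),'w4':((205.3,181.8),(173.3,232.3))}
for n,(a,b) in obs.items():
    I=load(n);A=onz(*I[1:],a,.01);B=onz(*I[1:],b,.01)
    t=np.arctan2(*(B-A)[1::-1])-np.pi/2;c=(A+B)/2+.075*np.array([np.cos(t),np.sin(t),0])
    print(n,A,B,np.linalg.norm(B-A),np.degrees(t),c)
# w3: corners at (190,188)? cap
I=load('w3')
print('cap: ',tri([ray(*load('w2')[1:],(296.5,192.5)),ray(*I[1:],(39,234)),ray(*load('wrist1')[1:],(267,45))]))
lm={'w2':(318.7,163.5)}
```

```text
wrist1 [0.65125594 0.04573846 0.01      ] [0.5678735  0.11157912 0.01      ] 0.10624322682252162 51.70457709419457 [0.65604345 0.13752073 0.01      ]
w2 [0.65046725 0.04736952 0.01      ] [0.56771468 0.1122313  0.01      ] 0.10514294585586645 51.910519930747796 [0.65535782 0.13882904 0.01      ]
w4 [0.64913185 0.04335267 0.01      ] [0.56572689 0.10893632 0.01      ] 0.1061018448298239 51.82104025589114 [0.65378835 0.13510079 0.01      ]
cap:  (array([0.63999941, 0.11877474, 0.15854267]), [np.float64(0.0003008422596603729), np.float64(0.0003637888015097215), np.float64(0.00013364798615942642)])
```

Call:
drive_tool:
  deltas:
    - [-1.8,-28.2,0,0]
    - [-1.8,-28.2,0,0]
    - [-1.8,-28.2,0,0]
    - [-1.8,-28.2,0,0]
    - [-1.8,-28.2,0,0]
    - [-1.8,-28.2,0,0]
    - [-1.8,-28.2,0,0]
    - [-1.8,-28.2,0,0]
    - [-1.8,-28.2,0,0]
    - [-1.8,-28.2,0,0]
    - [0,0,0,-6.8]
    - [0,0,0,-6.8]
    - [0,0,0,-6.8]
    - [0,0,0,-6.8]
    - [0,0,0,-6.8]
    - [0,0,0,-6.8]
    - [0,0,0,-6.8]
    - [0,0,0,-6.2]

```text
clock: 6.78
ee_pos: [0.6603, 0.1444, 0.316]
tcp_rot: [[0.614, 0.79, -0.002], [0.79, -0.614, -0.001], [-0.002, -0.001, -1.0]]
contact_force: [-0.1, 0.1, -0.2]
grip_width: 0.652
grip_force: 10.2
```

Call:
drive_tool:
  deltas:
    - [0,0,5,0]
    - [0,0,5,0]
    - [0,0,0,0]
    - [0,0,0,0]
    - [0,0,0,0]
    - [0,0,0,0]

```text
clock: 7.28
ee_pos: [0.6609, 0.1446, 0.3073]
tcp_rot: [[0.619, 0.785, 0.0], [0.785, -0.619, -0.0], [-0.0, 0.0, -1.0]]
contact_force: [1.0, -0.4, -0.5]
grip_width: 0.649
grip_force: 10.2
```

Run:
```python
from h import *
im,K,P=shot('wrist','w5.png');s=robot.observe();print(s['ee_pos'],np.round(s['tcp_rot'],3).tolist(),s['grip_width'],s['grip_force'])
T=np.eye(4);T[:3,:3]=s['tcp_rot'];T[:3,3]=s['ee_pos']
print('tip',proj(K,P,(T@[0,0,.1035,1])[:3]),'seat',proj(K,P,(.659,.1428,.1665)),'cap',proj(K,P,(.6395,.118,.160)))
S=shot('scene','s5.png');D=shot('side','d5.png')
for I in(S,D):print('seat',proj(*I[1:],(.659,.1428,.1665)),'tip',proj(*I[1:],(T@[0,0,.1035,1])[:3]))
A=cv2.resize(im[130:280,220:420],(800,600),interpolation=cv2.INTER_CUBIC)
B=cv2.resize(S[0][120:195,255:355],(400,300),interpolation=cv2.INTER_CUBIC)
C=cv2.resize(D[0][120:195,235:335],(400,300),interpolation=cv2.INTER_CUBIC)
M=np.vstack([cv2.resize(im[150:250,220:487][:, :200],(600,300),interpolation=cv2.INTER_CUBIC)[:,:600] if 0 else cv2.resize(im[140:260,240:400],(400,300),interpolation=cv2.INTER_CUBIC),B])
M=np.hstack([M,np.vstack([C,cv2.resize(im,(400,300))])])
cv2.imwrite('pics/m5.png',M[:,:,::-1])
```

```text
[0.66088136 0.14456236 0.30739651] [[0.619, 0.785, 0.0], [0.785, -0.619, -0.0], [0.0, 0.0, -1.0]] 0.6520094296141477 10.179887562990189
tip (np.float64(319.60796484632317), np.float64(203.09084867175287)) seat (np.float64(319.13732848017077), np.float64(194.98357704739192)) cap (np.float64(319.1664862040987), np.float64(222.19795602813588))
seat (np.float64(290.08131406372604), np.float64(139.52402341003125)) tip (np.float64(289.9798343531015), np.float64(129.559352545133))
seat (np.float64(277.98563264114165), np.float64(151.3819579211483)) tip (np.float64(277.3046834106979), np.float64(144.2185933106283))
```

View pics/m5.png

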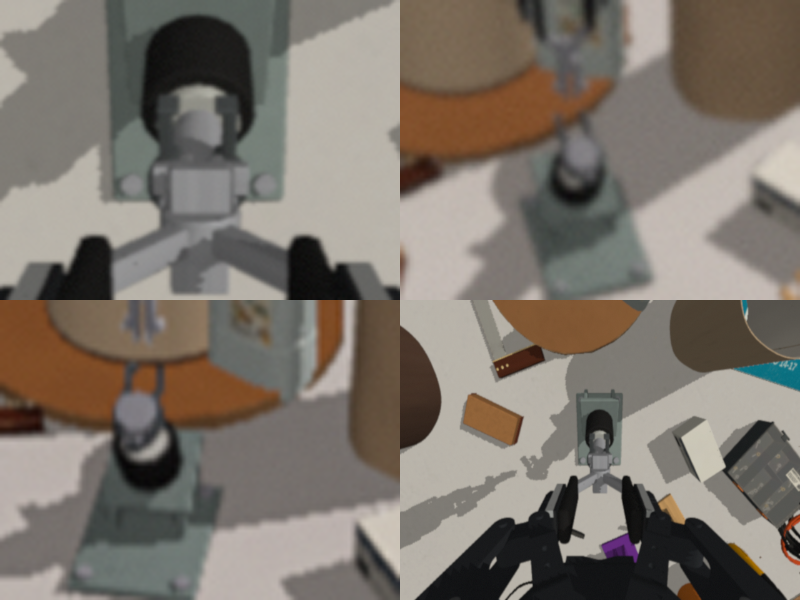

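The wrist crop shows the lugs straddling the plier axis, lug ends at (167,100) and (232,100) with the pliers at x=200, so they are laterally aligned. I check the lug ends by triangulation.

Run:
```python
from h import *
W,S,D=load('w5'),load('s5'),load('d5')
a=tri([ray(*W[1:],(319.8,179.5)),ray(*S[1:],(291.5,137.3)),ray(*D[1:],(277.9,150))]);print(a)
r=(a[0]-[.659,.1428,.1665])*1e3;s=np.array([.618,.786]);h=r[:2]@s;k=np.radians(28)
print('from seat in ring x,y,z mm',h*np.cos(k)+r[2]*np.sin(k),r[:2]@[-.786,.618],-h*np.sin(k)+r[2]*np.cos(k))
for x in(10,12,14,16):print(x,proj(*W[1:],np.array([.659,.1428,.1665])+x/1e3*np.array([.883*.618,.883*.786,.469])))
```

```text
(array([0.66921086, 0.15319953, 0.1626662 ]), [np.float64(0.0010806186633490263), np.float64(0.0020948139226927816), np.float64(0.002565750118989656)])
from seat in ring x,y,z mm 10.989055856214978 -1.5988314383770943 -10.185028638070136
10 (np.float64(319.1297544038234), np.float64(187.5279032393418))
12 (np.float64(319.12819488552003), np.float64(185.99276426862482))
14 (np.float64(319.126619950643), np.float64(184.44244972546136))
16 (np.float64(319.12502936945657), np.float64(182.87673346554786))
```

Call:
drive_tool:
  deltas:
    - [0,0,10,0]
    - [0,0,10,0]
    - [0,0,8,0]
    - [0,0,5,0]
    - [0,0,5,0]
    - [0,0,5,0]
    - [0,0,0,0]
    - [0,0,0,0]

```text
clock: 8.1
ee_pos: [0.6608, 0.1445, 0.2641]
tcp_rot: [[0.618, 0.786, -0.0], [0.786, -0.618, -0.0], [-0.0, -0.0, -1.0]]
contact_force: [0.6, 0.2, -0.0]
grip_width: 0.652
grip_force: 10.2
```

Call:
drive_tool:
  deltas:
    - [0,0,0,0]
    - [0,0,0,0]
    - [0,0,0,0]
  jaw: -0.1
  force: 70

```text
clock: 8.35
ee_pos: [0.6606, 0.145, 0.2646]
tcp_rot: [[0.618, 0.786, -0.0], [0.786, -0.618, 0.001], [0.0, -0.001, -1.0]]
contact_force: [-1.9, 1.3, 0.6]
grip_width: 0.552
grip_force: 17.3
```

Call:
drive_tool:
  deltas:
    - [0,0,0,0]
    - [0,0,0,0]
    - [0,0,0,0]
    - [0,0,0,0]
  jaw: 0.2

```text
clock: 8.68
ee_pos: [0.6607, 0.1445, 0.2642]
tcp_rot: [[0.618, 0.786, -0.0], [0.786, -0.618, 0.0], [-0.0, -0.0, -1.0]]
contact_force: [-1.9, -0.2, -0.5]
grip_width: 0.407
grip_force: 23.3
```

Run:
```python
from h import *
im,K,P=shot('wrist','w6.png');s=robot.observe();print(s['ee_pos'],s['contact_force'],s['grip_width'],s['grip_force'])
D=shot('side','d6.png');S=shot('scene','s6.png')
f=lambda I,x,y:cv2.resize(I[y:y+75,x:x+100],(400,300),interpolation=cv2.INTER_CUBIC)
M=np.vstack([np.hstack([f(S[0],255,110),f(D[0],235,115)]),cv2.resize(im[130:250,160:480],(800,300),interpolation=cv2.INTER_CUBIC)])
cv2.imwrite('pics/m6.png',M[:,:,::-1])
```

```text
[0.66072137 0.14453223 0.26419454] [-1.93316533  1.70070918 -0.45193573] 0.4036304390242635 23.310586324660107
```

View pics/m6.png

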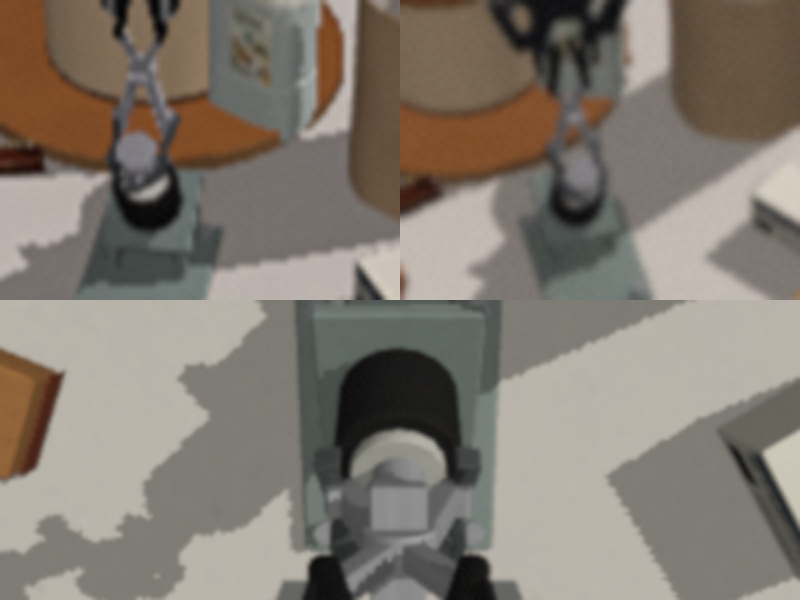

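The ring is spread, lugs at wrist crop (327,465) and (468,465) with the tips between them. I slide it down the spindle.

Call:
drive_tool:
  deltas:
    - [0,0,0,0]
    - [0,0,0,0]
    - [1.2,0,2.2,0]
    - [1.6,0,3.1,0]
    - [1.6,0,3.1,0]
    - [1.6,0,3.1,0]
    - [1.6,0,3.1,0]
    - [1.6,0,3.1,0]
    - [1.6,0,3.1,0]
    - [1.6,0,3.1,0]
    - [1.6,0,3.1,0]
    - [0,0,0,0]
    - [0,0,0,0]
  jaw: 0.24

```text
clock: 9.92
ee_pos: [0.6694, 0.1554, 0.2368]
tcp_rot: [[0.618, 0.786, -0.001], [0.786, -0.618, -0.0], [-0.001, -0.0, -1.0]]
contact_force: [-2.4, 2.4, -2.6]
grip_width: 0.392
grip_force: 42.2
```

Call:
drive_tool:
  deltas:
    - [0.7,0,1.3,0]
    - [0.7,0,1.3,0]
    - [0.7,0,1.3,0]
    - [0,0,0,0]
    - [0,0,0,0]

```text
clock: 10.33
ee_pos: [0.6713, 0.1574, 0.2349]
tcp_rot: [[0.618, 0.786, 0.002], [0.786, -0.618, 0.001], [0.002, 0.001, -1.0]]
contact_force: [-4.6, 1.2, 8.0]
grip_width: 0.388
grip_force: 43.9
```

Run:
```python
from h import *
im,K,P=shot('wrist','w7.png');s=robot.observe();print(s['ee_pos'],s['contact_force'])
k=np.radians(28);X=np.array([.883*.618,.883*.786,.469]);Z=np.array([-.469*.618,-.469*.786,.883]);Y=np.cross(Z,X)
seat=np.array([.659,.1428,.1665])
W6=load('w6')
for nm,I,zz in(('w6',W6,(0,-5)),('w7',(im,K,P),(-22,-27,-32,-34))):
  for z in zz:print(nm,z,[np.round(proj(*I[1:],seat+(14*X+y*Y+(z-d)*Z)/1e3),1) for y in(-24,24) for d in(0,10)])
D=shot('side','d7.png');S=shot('scene','s7.png')
f=lambda I,x,y:cv2.resize(I[y:y+75,x:x+100],(400,300),interpolation=cv2.INTER_CUBIC)
M=np.vstack([np.hstack([f(S[0],255,110),cv2.resize(W6[0][140:260,240:400],(400,300),interpolation=cv2.INTER_CUBIC)]),np.hstack([f(D[0],235,115),cv2.resize(im[140:260,240:400],(400,300),interpolation=cv2.INTER_CUBIC)])])
cv2.imwrite('pics/m7.png',M[:,:,::-1])
```

```text
[0.67134584 0.15738664 0.23494943] [-5.21478346  2.63052061  7.63145903]
w6 0 [array([348.2, 195.8]), array([347.4, 187.8]), array([290.5, 195.8]), array([291.3, 187.8])]
w6 -5 [array([347.8, 191.7]), array([347., 184.]), array([290.9, 191.7]), array([291.7, 184. ])]
w7 -22 [array([348.4, 206.8]), array([347.6, 198.3]), array([288.9, 206.8]), array([289.8, 198.3])]
w7 -27 [array([348. , 202.5]), array([347.1, 194.2]), array([289.3, 202.5]), array([290.2, 194.2])]
w7 -32 [array([347.6, 198.3]), array([346.7, 190.2]), array([289.8, 198.3]), array([290.6, 190.3])]
w7 -34 [array([347.4, 196.6]), array([346.6, 188.7]), array([289.9, 196.7]), array([290.7, 188.7])]
```

View pics/m7.png

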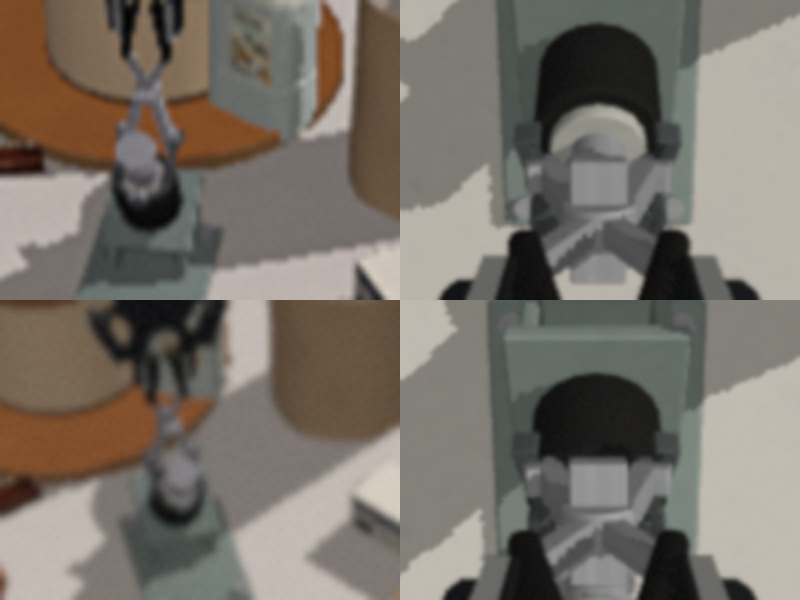

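Call:
drive_tool:
  deltas:
    - [0.5,0,0.9,0]
    - [0.5,0,0.9,0]
    - [0,0,0,0]
    - [0,0,0,0]

```text
clock: 10.82
ee_pos: [0.6724, 0.1584, 0.2343]
tcp_rot: [[0.618, 0.786, 0.004], [0.786, -0.618, 0.002], [0.004, 0.002, -1.0]]
contact_force: [-4.9, 2.8, 13.7]
grip_width: 0.392
grip_force: 45.0
```

Call:
drive_tool:
  deltas:
    - [0.5,0,0.9,0]
    - [0.5,0,0.9,0]
    - [0,0,0,0]
    - [0,0,0,0]

```text
clock: 11.15
ee_pos: [0.6734, 0.1593, 0.2335]
tcp_rot: [[0.618, 0.786, 0.005], [0.786, -0.618, 0.002], [0.005, 0.003, -1.0]]
contact_force: [-6.2, 2.6, 20.5]
grip_width: 0.391
grip_force: 45.9
```

Run:
```python
from h import *
W6=load('w6');W7=load('w7');W8=shot('wrist','w8.png');s=robot.observe();print(s['ee_pos'],s['contact_force'])
# right lug end face: dark rows profile at columns around right lug
for n,I in(('6',W6),('7',W7),('8',W8)):
  for c in((344,350),(288,294)):
    g=I[0][180:208,c[0]:c[1]].mean((1,2));print(n,c,np.round(g).astype(int))
```

```text
[0.67340731 0.15923104 0.23355335] [-6.30611224  2.28756654 20.40840462]
6 (344, 350) [ 95  95  95  95  95  95  95  93  88  78  70  68  67  68  68  69  70  61
  52  51  53  55  58  69  89 107 122 131]
6 (288, 294) [ 74  74  73  73  72  72  71  70  67  64  60  58  59  59  59  61  64  62
  60  61  61  61  62  67  77  88 103 117]
7 (344, 350) [102 102 103 102 102 100  99  99  98  98  98  95  89  79  71  70  70  71
  71  73  73  65  56  57  65  82 102 119]
7 (288, 294) [79 78 77 76 74 74 72 71 70 70 70 69 68 64 62 61 62 62 62 65 68 65 63 64
 68 76 86 99]
8 (344, 350) [102 102 102 102 103 103 103 103 103 103 102 102 102 102 102  98  89  78
  72  71  71  71  71  73  74  66  59  62]
8 (288, 294) [88 82 80 78 78 76 74 71 68 66 66 65 63 62 61 61 61 63 63 63 63 63 64 67
 68 64 62 67]
```

Run:
```python
from h import *
from scipy.optimize import brentq
X=np.array([.883*.618,.883*.786,.469]);Z=np.array([-.469*.618,-.469*.786,.883]);seat=np.array([.659,.1428,.1665])
for n,r in(('w6',188.6),('w7',192.8),('w8',196.6)):
    I=load(n);print(n,brentq(lambda z:proj(*I[1:],seat+(14*X+(z-10)*Z)/1e3)[1]-r,-60,30))
```

```text
w6 1.0092291457753582
w7 -28.77862478663015
w8 -28.887461906440006
```

Run:
```python
from h import *
from scipy.optimize import brentq
I=load('w5')
for c in((305,309),(331,335)):print(np.round(I[0][168:200,c[0]:c[1]].mean((1,2))).astype(int))
X=np.array([.883*.618,.883*.786,.469]);Z=np.array([-.469*.618,-.469*.786,.883]);seat=np.array([.659,.1428,.1665])
for n,r,x in(('w5',179.5,14),('w5',178.5,14),('w6',188.6,10.5),('w7',192.8,10.5),('w8',196.6,10.5)):
    I=load(n);print(n,brentq(lambda z:proj(*I[1:],seat+(x*X+(z-10)*Z)/1e3)[1]-r,-60,30))
```

```text
[18 19 22 24 24 22 22 25 33 48 62 63 63 64 64 66 67 62 62 64 64 62 60 60
 60 59 59 59 59 59 59 58]
[28 29 29 31 30 26 25 24 26 37 52 60 62 62 62 65 66 63 64 65 66 67 67 66
 62 58 56 57 59 64 68 69]
w5 2.5127024888710716
w5 0.9633925745979299
w6 -2.928436849835893
w7 -32.62164414276446
w8 -32.653709264006615
```

The ring no longer moves while the force rises, so it sits on its stop, about 31 to 33 mm down. I let it close.

Call:
drive_tool:
  deltas:
    - [0,0,0,0]
    - [0,0,0,0]
    - [0,0,0,0]
    - [0,0,0,0]
    - [0,0,0,0]
    - [0,0,0,0]
  jaw: -0.28

```text
clock: 11.7
ee_pos: [0.6735, 0.1583, 0.2313]
tcp_rot: [[0.619, 0.786, 0.004], [0.786, -0.619, 0.0], [0.002, 0.003, -1.0]]
contact_force: [-1.4, 0.3, 8.6]
grip_width: 0.64
grip_force: 12.3
```

Run:
```python
from h import *
from scipy.optimize import brentq
I=shot('wrist','w9.png');s=robot.observe();print(s['ee_pos'],s['contact_force'],s['grip_width'],s['grip_force'])
for c in((303,308),(306,310),(330,334),(333,338)):print(c,np.round(I[0][180:210,c[0]:c[1]].mean((1,2))).astype(int))
im=I[0];cv2.imwrite('pics/w9c.png',cv2.resize(im[140:260,240:400],(800,600),interpolation=cv2.INTER_CUBIC)[:,:,::-1])
```

```text
[0.67346591 0.15824911 0.23133177] [-1.26254223  0.494315    8.13587863] 0.6405468311082083 12.287000566720963
(303, 308) [ 20  20  20  21  21  21  21  21  21  22  21  23  30  46  62  66  66  66
  67  68  70  69  60  47  44  44  50  66  87 101]
(306, 310) [ 22  22  22  22  23  23  22  24  23  23  23  24  27  38  49  54  54  54
  54  54  55  54  43  28  24  30  46  69  90 106]
(330, 334) [ 30  30  30  30  28  29  30  30  30  30  30  31  36  51  63  66  67  67
  67  68  70  70  64  60  60  61  63  74  93 112]
(333, 338) [ 33  30  30  30  29  29  29  29  30  30  30  30  33  42  51  53  54  54
  55  56  57  57  53  51  51  51  54  67  90 113]
```

View pics/w9c.png

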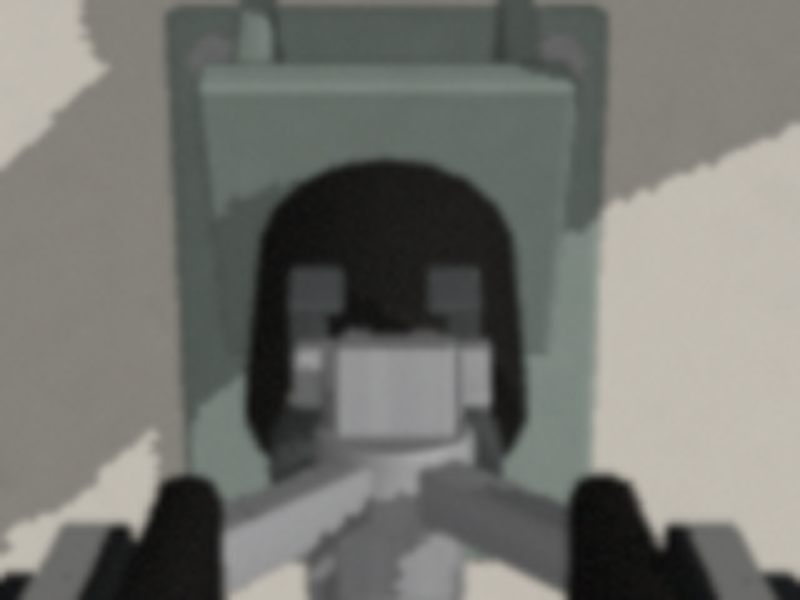

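The lugs are shut again, at crop (317,290) and (455,290), with a gap of about 16 px as in the parked state. I check the position along the spindle the same way.

Run:
```python
from h import *
from scipy.optimize import brentq
X=np.array([.883*.618,.883*.786,.469]);Z=np.array([-.469*.618,-.469*.786,.883]);seat=np.array([.659,.1428,.1665])
for n,r,x in(('w5',177,14),('w9',193,14)):
    I=load(n);print(n,brentq(lambda z:proj(*I[1:],seat+(x*X+(z-10)*Z)/1e3)[1]-r,-60,30))
I=load('w9');print(28/5*0+ (455-317)/5/ (I[1][0,0]))
```

```text
w5 -1.382910710233323
w9 -32.774680324215325
0.09472849269335797
```

Call:
drive_tool:
  deltas:
    - [-0.5,0,-1,0]
    - [-1.4,0,-2.6,0]
    - [-1.4,0,-2.6,0]
    - [-1.4,0,-2.6,0]
    - [-1.4,0,-2.6,0]
    - [-1.4,0,-2.6,0]
    - [0,0,-10,0]
    - [0,0,-20,0]
    - [0,0,-20,0]
    - [0,0,-20,0]
    - [0,0,-10,0]
    - [0,0,0,0]
    - [0,0,0,0]

```text
clock: 12.83
ee_pos: [0.6674, 0.1528, 0.3239]
tcp_rot: [[0.618, 0.786, 0.001], [0.786, -0.618, 0.0], [0.0, 0.0, -1.0]]
contact_force: [-0.6, 0.2, -0.7]
grip_width: 0.643
grip_force: 11.0
```

Run:
```python
from h import *
from scipy.optimize import brentq
I=shot('wrist','w10.png');s=robot.observe();print(s['ee_pos'],np.round(s['tcp_rot'],3).tolist(),s['contact_force'],s['grip_width'],s['grip_force'])
D=shot('side','d10.png');S=shot('scene','s10.png')
f=lambda I,x,y:cv2.resize(I[y:y+75,x:x+100],(400,300),interpolation=cv2.INTER_CUBIC)
M=np.vstack([np.hstack([f(S[0],255,110),f(D[0],235,115)]),np.hstack([cv2.resize(I[0][130:280,220:420],(400,300),interpolation=cv2.INTER_CUBIC),cv2.resize(load('w4')[0][180:330,220:420],(400,300),interpolation=cv2.INTER_CUBIC)])])
cv2.imwrite('pics/m10.png',M[:,:,::-1])
```

```text
[0.66704186 0.15277323 0.32286525] [[0.618, 0.786, -0.001], [0.786, -0.618, -0.0], [-0.001, -0.001, -1.0]] [-0.70936383 -0.87096056 -0.7365459 ] 0.6373652704245364 11.031249761581421
```

View pics/m10.png

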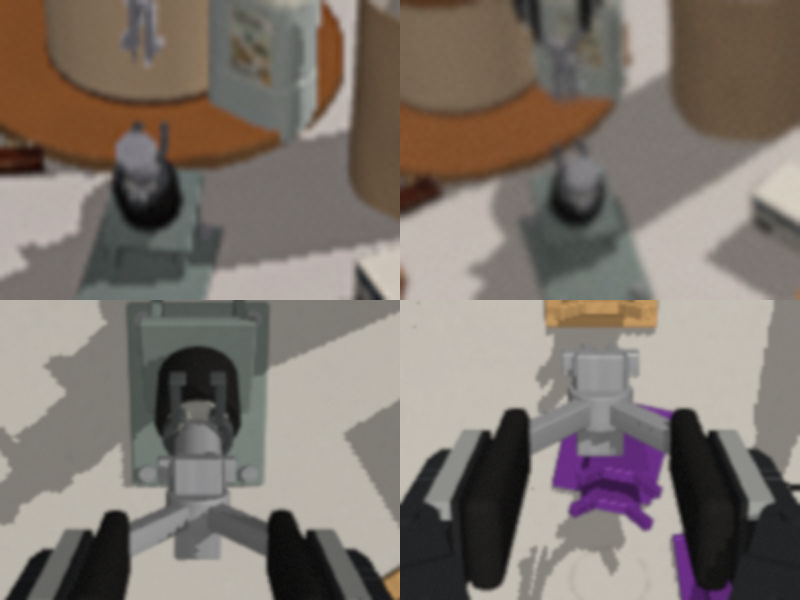

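No more pictures from here: I have already gone past the limit of 10. The last one shows the ring shut next to the roller with the pliers clear of it. I bring the pliers back over the rest.

Call:
drive_tool:
  deltas:
    - [0,0,0,6.8]
    - [0,0,0,6.8]
    - [0,0,0,6.8]
    - [0,0,0,6.8]
    - [0,0,0,6.8]
    - [0,0,0,6.8]
    - [0,0,0,6.8]
    - [0,0,0,6.2]
    - [0,0,0,0]
    - [0,0,0,0]

```text
clock: 13.82
ee_pos: [0.6671, 0.1529, 0.3228]
tcp_rot: [[1.0, -0.031, -0.001], [-0.031, -1.0, -0.001], [-0.001, 0.001, -1.0]]
contact_force: [-0.5, -0.5, -0.5]
grip_width: 0.643
grip_force: 11.0
```

Call:
drive_tool:
  deltas:
    - [1.3,29,0,0]
    - [1.3,29,0,0]
    - [1.3,29,0,0]
    - [1.3,29,0,0]
    - [1.3,29,0,0]
    - [1.3,29,0,0]
    - [1.3,29,0,0]
    - [1.3,29,0,0]
    - [1.2,29,0,0]
    - [1.2,29,0,0]
    - [0,0,0,0]
    - [0,0,0,0]
    - [0,0,0,0]
    - [0,0,0,0]
    - [0,0,0,0]

```text
clock: 15.07
ee_pos: [0.6703, -0.1359, 0.3236]
tcp_rot: [[0.999, -0.032, -0.0], [-0.032, -0.999, 0.001], [-0.0, -0.001, -1.0]]
contact_force: [0.2, 0.3, -0.6]
grip_width: 0.64
grip_force: 11.0
```

Run:
```python
from h import *
I=shot('wrist','w11.png');s=robot.observe();print(s['ee_pos'],np.round(s['tcp_rot'],3).tolist(),s['grip_width'],s['grip_force'])
# compare plier features with w4 (same pose): correlation of template around jaw/pivot
A=load('w4')[0];B=I[0]
for nm,(x,y,w,h) in {'pivot':(300,228,40,32),'jaw':(300,202,40,26)}.items():
    r=cv2.matchTemplate(B[y-12:y+h+12,x-10:x+w+10],A[y:y+h,x:x+w],cv2.TM_CCOEFF_NORMED);_,v,_,l=cv2.minMaxLoc(r);print(nm,v,l[0]-10,l[1]-12)
S=shot('scene','s11.png');D=shot('side','d11.png')
```

```text
[ 0.67032774 -0.13607833  0.3236885 ] [[0.999, -0.032, -0.0], [-0.032, -0.999, 0.001], [-0.0, -0.001, -1.0]] 0.6413534062029462 11.033421009778976
pivot 0.9317403435707092 -1 2
jaw 0.9330869317054749 -1 3
```

Call:
drive_tool:
  deltas:
    - [0.5,3.5,0,0]
    - [0,0,25,0]
    - [0,0,25,0]
    - [0,0,20,0]
    - [0,0,15,0]
    - [0,0,15,0]
    - [0,0,15,0]
    - [0,0,15,0]
    - [0,0,15,0]
    - [0,0,15,0]
    - [0,0,15,0]
    - [0,0,12,0]
    - [0,0,7,0]
    - [0,0,0,0]
    - [0,0,0,0]

```text
clock: 16.47
ee_pos: [0.6706, -0.1411, 0.1299]
tcp_rot: [[0.999, -0.035, -0.0], [-0.035, -0.999, -0.0], [-0.0, 0.0, -1.0]]
contact_force: [0.3, 0.3, 0.2]
grip_width: 0.641
grip_force: 11.1
```

Call:
drive_tool:
  deltas:
    - [0,0,2,0]
    - [0,0,2,0]
    - [0,0,1,0]
    - [0,0,0,0]
    - [0,0,0,0]

```text
clock: 16.88
ee_pos: [0.6705, -0.141, 0.125]
tcp_rot: [[0.999, -0.035, 0.0], [-0.035, -0.999, 0.0], [0.0, -0.0, -1.0]]
contact_force: [-0.0, 0.5, 0.3]
grip_width: 0.64
grip_force: 11.1
```

Call:
drive_tool:
  deltas:
    - [0,-1.3,0,0]
    - [0,0,2,0]
    - [0,0,2,0]
    - [0,0,1,0]
    - [0,0,0,0]
    - [0,0,0,0]

```text
clock: 17.38
ee_pos: [0.6706, -0.1395, 0.1203]
tcp_rot: [[0.999, -0.035, 0.0], [-0.035, -0.999, 0.0], [0.0, -0.0, -1.0]]
contact_force: [-2.0, 1.3, 5.2]
grip_width: 0.639
grip_force: 13.0
```

Call:
drive_tool:
  deltas:
    - [0,0,1,0]
    - [0,0,1,0]
    - [0,0,1,0]
    - [0,0,0,0]
    - [0,0,0,0]

```text
clock: 17.8
ee_pos: [0.6713, -0.1393, 0.1198]
tcp_rot: [[0.999, -0.035, 0.003], [-0.035, -0.999, 0.001], [0.003, -0.001, -1.0]]
contact_force: [-6.2, 4.4, 23.9]
grip_width: 0.642
grip_force: 18.4
```

Contact came at the same height as at the original grasp, so the pliers are seated. I relieve the force and compare the handle positions with the start.

Call:
drive_tool:
  deltas:
    - [0,0,-1.5,0]
    - [0,0,-1,0]
    - [0,0,0,0]
    - [0,0,0,0]

```text
clock: 18.13
ee_pos: [0.671, -0.1394, 0.12]
tcp_rot: [[0.999, -0.035, 0.001], [-0.035, -0.999, 0.0], [0.001, -0.0, -1.0]]
contact_force: [-1.9, 2.9, 8.8]
grip_width: 0.638
grip_force: 15.1
```

Call:
drive_tool:
  deltas:
    - [0,0,0,0]
    - [0,0,0,0]
    - [0,0,0,0]
    - [0,0,0,0]
    - [0,0,0,0]
    - [0,0,0,0]
  jaw: -0.45

```text
clock: 18.63
ee_pos: [0.6704, -0.1398, 0.1191]
tcp_rot: [[0.999, -0.035, -0.0], [-0.035, -0.999, -0.0], [-0.0, 0.0, -1.0]]
contact_force: [0.3, -0.1, 0.3]
grip_width: 0.726
grip_force: 8.0
```

Call:
drive_tool:
  deltas:
    - [0,0,0,0]
    - [0,0,0,0]
    - [0,0,0,0]
    - [0,0,0,0]
    - [0,0,0,0]
  jaw: -1

```text
clock: 19.05
ee_pos: [0.6705, -0.1397, 0.1193]
tcp_rot: [[0.999, -0.035, 0.0], [-0.035, -0.999, -0.0], [0.0, 0.0, -1.0]]
contact_force: [0.3, -0.9, 0.6]
grip_width: 1.003
grip_force: 0.0
```

Run:
```python
from h import *
s=robot.observe();print(s['ee_pos'],s['contact_force'],s['grip_width'])
S=shot('scene','s12.png');D=shot('side','d12.png')
A=load('scene1')[0];B=load('side1')[0]
for nm,a,b,(x,y,w,h) in(('scene',A,S[0],(322,182,30,60)),('side',B,D[0],(328,175,24,40))):
    r=cv2.matchTemplate(b[y-8:y+h+8,x-8:x+w+8],a[y:y+h,x:x+w],cv2.TM_CCOEFF_NORMED);_,v,_,l=cv2.minMaxLoc(r);print(nm,v,l[0]-8,l[1]-8)
```

```text
[ 0.67052275 -0.13969551  0.11933204] [ 0.29780587 -0.87950649  0.64310908] 1.0034448717215816
scene 0.7851172685623169 0 0
side 0.7093464732170105 0 1
```

Released and seated. I retreat straight up to the earlier viewing pose and compare.

Call:
drive_tool:
  deltas:
    - [0,0,-5,0]
    - [0,0,-10,0]
    - [0,0,-20,0]
    - [0,0,-25,0]
    - [0,0,-25,0]
    - [0,0,-25,0]
    - [0,0,-25,0]
    - [0,0,-7,0]
    - [0,0,0,0]
    - [0,0,0,0]
    - [0,0,0,0]

```text
clock: 20.07
ee_pos: [0.6699, -0.1394, 0.2601]
tcp_rot: [[0.999, -0.035, -0.002], [-0.035, -0.999, 0.001], [-0.002, -0.0, -1.0]]
contact_force: [0.6, 0.3, -1.2]
grip_width: 1.004
grip_force: 0.0
```

Run:
```python
from h import *
im,K,P=shot('wrist','w13.png');print(robot.observe()['ee_pos'],robot.observe()['contact_force'])
m=(im[160:230,280:370].max(2)<60).astype(np.uint8);n,l,st,c=cv2.connectedComponentsWithStats(m)
for i in range(1,n):
    if st[i][4]>100:print(st[i],onz(K,P,c[i]+[280,160],.140))
S=shot('scene','s13.png');D=shot('side','d13.png')
for nm,b,(x,y,w,h) in(('scene',S[0],(322,182,30,60)),('side',D[0],(328,175,24,40))):
    a=load(nm+'1')[0];r=cv2.matchTemplate(b[y-8:y+h+8,x-8:x+w+8],a[y:y+h,x:x+w],cv2.TM_CCOEFF_NORMED);_,v,_,q=cv2.minMaxLoc(r);print(nm,v,q[0]-8,q[1]-8)
# ring unchanged vs state after withdrawal
for nm,b,o,(x,y,w,h) in(('scene',S[0],'s10',(278,138,26,36)),('side',D[0],'d10',(268,148,24,28))):
    a=load(o)[0];r=cv2.matchTemplate(b[y-5:y+h+5,x-5:x+w+5],a[y:y+h,x:x+w],cv2.TM_CCOEFF_NORMED);_,v,_,q=cv2.minMaxLoc(r);print('ring',nm,v,q[0]-5,q[1]-5)
```

```text
[ 0.6698595  -0.13935858  0.25986145] [ 0.27482331 -0.65169252 -0.99631862]
[  6  24  13  33 330] [ 0.66823621 -0.11301222  0.14      ]
[ 60  24  14  34 327] [ 0.66642745 -0.16475862  0.14      ]
scene 0.9883373379707336 0 0
side 0.9961252808570862 0 0
ring scene 0.9992446303367615 0 0
ring side 0.9978469610214233 0 0
```

Pliers match their starting image exactly and the ring is unchanged; hand in.

```bash
python3 -c "
from rig import robot
print(robot.hand_in())"
```

```text
the job is handed in; nothing more can be done
None
```

The job is handed in at about 20 s, no verdict returned: by my measurements the ring is shut within about 2 mm of the inner groove's centre and the pliers stand upright in their rest, but I viewed 12 pictures, over the limit of 10.

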